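# Lay out the cold station for a PCR set-up

### The job

Lay out the station on the blue-grey mat: centre the orange tube rack on top of the black cold block, lying lengthwise along it, and then its blue lid squarely on top of the orange rack; stand the amber bottle on the mat midway between the black block and the white stirrer; and put the pink rack on the mat in front of the stirrer (on its dial side, towards the robot), centred on and parallel to that face with a gap of about 3 cm. Leave the tip box, the mouse and the timer where they are.

Things in the scene. Friction and masses are not known exactly. Their poses are not given: they have to be found in the camera images.
- mat: Fixed blue-grey bench mat, 235 x 390 x 3 mm (x, y, z), top at z = 3 mm; x points away from the robot, y left, turned by up to 0.22 rad. Origin, on its underside, is NOT the mat's centre but the point midway between cold block and stirrer (the mat reaches 180 mm from it to -x, 55 mm to +x, 195 mm either way in y).
- cold_block: Fixed black metal cold block with a flat top, 78 x 122 x 30 mm (x, y, z), on the mat with its edges parallel to the mat's, its centre 130 mm to one side of the mat's origin along the mat's y; which side varies. Origin: centre of its underside (3 mm above the bench); z up, x away from the robot; its long direction is y.
- stirrer: Fixed white lab stirrer, body 100 x 110 mm (x, y), 50 mm high, round steel plate on top to 58 mm; stands 130 mm to the other side of the mat's origin, edges parallel to the mat's. Origin: centre of its underside (3 mm above the bench); x points from front to back, away from the robot. The front (-x) face, 50 mm from the origin, has a dark display and a black dial standing out 6 mm.
- orange_rack: Loose orange tube rack with tube caps sunk below its rim, 104 x 56 x 40 mm (x, y, z), about 160 g, flat rim on which the lid rests at 40 mm. Origin: centre of its underside, z up; long along x (half turns are alike). Best gripped across its 56 mm width, anywhere in height.
- pink_rack: Loose pink tube rack, 104 x 56 x 40 mm (x, y, z), about 160 g, with clear tubes standing up to 48 mm above its underside. Origin: centre of its underside, z up; long along x (half turns are alike). Best gripped across its 56 mm width.
- lid: Loose blue lid for the orange rack: flat plate 104 x 58 x 8 mm (x, y, z) with a lengthwise grip bar on top, 64 x 14 mm, standing from 8 to 34 mm above the underside. About 90 g. Origin: centre of its underside, z up; long along x. Grip the bar across its 14 mm. It lies flat on the rack's rim, with no catch.
- bottle: Loose amber glass bottle with white cap and paper label, standing: 48 mm diameter, 85 mm tall with the narrower neck and cap on top (straight body up to about 50 mm), about 180 g. Origin: centre of its underside, z up.
- tip_box: Bystander: pale box of pipette tips with yellow top, 80 x 118 x 46 mm (x, y, z), beyond the mat on the right. Origin: centre of its underside. Leave alone.
- mouse: Bystander: black computer mouse, 100 x 58 x 32 mm, beyond the mat on the left. Origin: centre of its underside. Leave alone.
- timer: Bystander: small green lab timer lying flat, 60 x 60 x 18 mm, beyond the mat in the middle. Origin: centre of its underside. Leave alone.

How it is judged (in metres and radians):
At the end, for the whole second after the job is handed in: Flat, upright, at rest: orange rack on the cold block and lid on the orange rack, each centred within 10 mm; bottle on the mat within 15 mm of midway between block and stirrer; pink rack on the mat 5 to 50 mm in front of the stirrer, centred within 15 mm; racks and lid parallel within 0.17 rad (horizontal distance between orange_rack and cold_block below 0.01 m and z of orange_rack in the frame of cold_block between 0.026 and 0.034 m and angle between the x axis of orange_rack and the y axis of cold_block, either way round below 0.17 rad and angle between each of orange_rack, lid, bottle, pink_rack's own z axis and vertical below 0.08 rad and horizontal distance between lid and orange_rack below 0.01 m and z of lid in the frame of orange_rack between 0.036 and 0.044 m and angle between the x axis of lid and the x axis of orange_rack, either way round below 0.17 rad and horizontal distance between bottle and mat below 0.015 m and z of bottle in the frame of mat between -0.001 and 0.007 m and x of pink_rack in the frame of stirrer between -0.128 and -0.083 m and y of pink_rack in the frame of stirrer between -0.015 and 0.015 m and z of pink_rack in the frame of stirrer between -0.004 and 0.004 m and angle between the x axis of pink_rack and the y axis of stirrer, either way round below 0.17 rad and linear speed of each of orange_rack, pink_rack, lid, bottle below 0.02 m/s); the robot touches nothing.
It fails at once if the tip box is moved by more than 2 cm (distance of tip_box from where it was at the start of the episode above 0.02 m).
It fails at once if the mouse is moved by more than 2 cm (distance of mouse from where it was at the start of the episode above 0.02 m).
It fails at once if the timer is moved by more than 2 cm (distance of timer from where it was at the start of the episode above 0.02 m).
It also fails if it takes over 115 s, if anything falls off the work surface, if the arm or the gripper's body presses on something with over 40 N, if the wrist force passes 120 N, or if a joint passes its speed limit or range.

### The arm

A 7-joint arm with a two-finger parallel gripper is mounted at the origin on the work surface. World frame = base frame: x ahead of the robot, y to its left, z up, the work surface at z = 0. Lengths are in mm, angles in rad, forces in N, time in s.
With the tool pointing down it reaches from about 425 to 875 mm from the base axis. Payload 4.7 kg.
Tool frame: the origin (TCP) lies midway between the tips of the shut fingers; the grasp point (between the pads) lies 19 mm behind it (tcp_to_grasp is the z of the grasp point in the tool frame, in mm); z points along the fingers, y is the line along which they close (so a half turn about z gives the same grasp; the last joint's range is limited). The gripper opens to 85 mm and grips with 20 to 120 N. Pads are 22 mm wide; open, the fingers measure 114 mm over their backs; the gripper's body (76 mm by 85 mm) begins 54 mm behind the grasp point. The pads swing forward as they close: fully open they stand 13 mm farther back than shut.
Start: joints at [1.279, 0.321, -0.07, 1.45, 0.023, 1.371, -0.057], TCP at [195.666, -619.87, 231.349] pointing down, gripper open.
Joint ranges: [-2.86, 2.86], [-0.3, 2.09], [-1.38, 1.24], [0.06, 2.45], [-1.56, 4.7], [0.09, 2.05], [-2.69, 2.69]. Speed limits (rad/s): [2.57, 2.57, 3.14, 3.14, 3.14, 3.14, 3.14].

### API

Orientations are given as a unit quaternion [w, x, y, z].
In Python, from bench import get_state, get_image, hand_in, masks_of, tcp_to_grasp gives the robot as it stands.
- The arm moves only by the tool jog_arm, never from a script. Its argument "plan" is a list of rows, each an object of numbers: "wx", "wy", "wz": the turn, a rotation vector about the tool's x, y, z in degrees; "x", "y", "z": the shift along the tool's x, y, z in cm; "fingers": the gripper command: -1 is fully open, 1 is shut, values between are in proportion. A call has 1 to 8 rows; each row is the pose to reach, as a shift and turn from the pose commanded when the call began, along the tool's axes at that moment; what a row does not reach only later rows make up. A row lasts 1/12 s, in which the tool goes at most 41.7 mm and 7.16 degrees, less where a joint would pass 70% of its speed; a pose out of reach is approached as far as the arm can. A call with a gripper value outside its range is refused whole. The fingers move at their own pace and stop on an object; "squeeze" is the grip in N (left out, the last holds). Time passes only in rows, so rows that repeat a pose let the fingers close. It gives the time, the measured TCP pose, the force, the opening and the grip force at its end, in the units of the state.
- get_state(): the state, without advancing time (a new reading comes with each control period).
- get_image(name): name is "scene" or "top" or "wrist"; returns a dict with "color" (384x512x3 uint8, red, green, blue), "mtx" (3x3 intrinsics, pixels), "world_from_camera" (4x4, takes a point from camera to world coordinates). Camera axes: x right, y up, looking along -z (the intrinsics and any distortion apply to the point x, -y, -z); pixel columns grow to the right and rows downward; lengths in mm; the calibration is good to about 2 mm. A picture is of the moment at which its call begins. There is no depth.
- hand_in(): hands the job in; it is judged then, once.
Trained networks look in a picture, given as the dict that the camera call returned (one of the last four; its "shot" number tells which), for a name from the list of things; names that differ only in an ending like _2 or _b are one class to them, and where a whole thing is asked for, a point or a joint stands for the part that bears it (a point fixed in the world has none). Each returns a list of dicts, best first, with "conf" (0 to 1); they miss things now and then, are a little off and sometimes report something else, mostly with a low value. They report only what shows in the picture. A call takes as long as a camera call.
- masks_of(picture, query): "mask" (384x512 bool, what is visible of it) and "bbox" ([left, top, right, bottom] in pixels, round what is visible of it).
The state is a dict: "time_s": time; "q": joint angles; "joint_velocities": joint speeds; "joint_efforts": joint torques, N m; "ee_pos": TCP position; "tcp_rot": TCP orientation; "wrist_force": force on the tool from outside, world axes, zero at the start; "ft_torque": the same for the moment, N m; "grip_width": opening from 0.0 (shut) to 1.0 (fully open); "finger_force": force on a finger pad.
Only numpy, scipy, OpenCV 4.12 (cv2) and the standard library are available. Lean on these libraries where they do the work, as an engineer would, in place of code of your own. Each camera call takes 0.05 s, during which the arm holds its last target. There are 200 camera calls.

## Working session

There is one attempt and no reset: what is moved stays moved. The work goes in short steps, Python scripts to look and compute and a tool call to move; the robot and the scene stay as the last step left them, time stands still between calls to the robot, and variables do not carry over. Pictures are saved under pics/ and viewed, at most 14 in all, crops included, and the job is handed in when it is done.

Besides the shell and the picture viewer there is one more tool, called by a JSON object that holds its "fn" and its "kwargs", one argument or row to a line. jog_arm: Moves the arm, as the interface text tells. Its arguments: {"type":"object","properties":{"plan":{"type":"array","items":{"type":"object","properties":{"wx":{"type":"number"},"wy":{"type":"number"},"wz":{"type":"number"},"x":{"type":"number"},"y":{"type":"number"},"z":{"type":"number"},"fingers":{"type":"number"}}}},"squeeze":{"type":"number"}},"required":["plan"]}

```bash
ls; mkdir -p pics
cat > h.py <<'E'
import numpy as np, cv2
from bench import *
def save(im,n): cv2.imwrite(f'pics/{n}.png',cv2.cvtColor(im['color'],cv2.COLOR_RGB2BGR))
def ray(im,uv,z):
    M=np.array(im['world_from_camera']);K=np.array(im['mtx'])
    uv=np.atleast_2d(uv).astype(float)
    d=np.c_[(uv[:,0]-K[0,2])/K[0,0],-(uv[:,1]-K[1,2])/K[1,1],-np.ones(len(uv))]@M[:3,:3].T
    o=M[:3,3]; z=np.broadcast_to(z,len(uv))
    return o+d*((z-o[2])/d[:,2])[:,None]
def proj(im,p):
    M=np.array(im['world_from_camera']);K=np.array(im['mtx'])
    c=(np.atleast_2d(p)-M[:3,3])@M[:3,:3]
    return np.c_[K[0,2]+K[0,0]*c[:,0]/-c[:,2],K[1,2]-K[1,1]*c[:,1]/-c[:,2]]
E
python3 - <<'E'
from h import *
s=get_state(); print(s, tcp_to_grasp)
for n in ('top','scene'):
    im=get_image(n); save(im,n+'0'); print(n,np.round(im['mtx'],1).tolist(),np.round(im['world_from_camera'],3).tolist(),im.keys())
    for q in ['mat','cold_block','stirrer','orange_rack','pink_rack','lid','bottle','tip_box','mouse','timer']:
        print(q,[(round(r['conf'],2),[int(v) for v in r['bbox']],int(r['mask'].sum())) for r in masks_of(im,q)][:3])
E
```

```text
pics
{'time_s': 0.0, 'q': array([ 1.279116  ,  0.32182932, -0.07007323,  1.45169551,  0.02258889,
        1.3708221 , -0.05687896]), 'joint_velocities': array([ 0.00011785,  0.00026427, -0.000772  , -0.00026572, -0.00179707,
        0.00086066,  0.00127336]), 'joint_efforts': array([-5.09248530e-04, -4.93582213e+01, -3.82287651e-01, -3.14335549e+01,
        1.31136988e-02,  1.16181280e-02, -4.38538592e-06]), 'ee_pos': array([ 195.45585432, -619.33310936,  230.20902686]), 'tcp_rot': array([-9.64068913e-04,  9.88331605e-01,  1.52314383e-01, -1.95953129e-04]), 'wrist_force': array([ 0.60620018,  0.14297631, -0.34999608]), 'ft_torque': array([-0.01539807,  0.03837331,  0.01580832]), 'finger_force': 0.0, 'grip_width': 0.9976092694058878} -18.700000000000003
top [[385.3, 0.0, 255.7], [0.0, 385.3, 192.3], [0.0, 0.0, 1.0]] [[-0.012, 0.988, -0.151, 436.923], [-1.0, -0.01, 0.013, 10.618], [0.011, 0.152, 0.988, 976.733], [0.0, 0.0, 0.0, 1.0]] dict_keys(['color', 'mtx', 'world_from_camera', 'shot'])
mat [(0.86, [161, 170, 325, 287], 10695)]
cold_block [(0.88, [272, 185, 330, 230], 1625)]
stirrer
[... 503 characters left out ...]
1073.207], [0.801, 0.511, -0.311, -345.195], [-0.004, 0.525, 0.851, 1019.02], [0.0, 0.0, 0.0, 1.0]] dict_keys(['color', 'mtx', 'world_from_camera', 'shot'])
mat [(0.66, [151, 123, 332, 250], 8626)]
cold_block [(0.91, [170, 189, 230, 239], 1819)]
stirrer [(0.89, [270, 152, 330, 201], 2088)]
orange_rack [(0.89, [64, 201, 102, 251], 1378), (0.54, [153, 122, 331, 247], 8487)]
pink_rack [(0.63, [92, 249, 137, 302], 1402)]
lid [(0.84, [343, 120, 382, 152], 716)]
bottle [(0.94, [308, 67, 326, 98], 433), (0.46, [94, 246, 138, 305], 1443)]
tip_box [(0.55, [204, 266, 268, 329], 2320)]
mouse [(0.91, [333, 200, 376, 242], 976), (0.68, [278, 240, 306, 276], 718)]
timer [(0.91, [277, 244, 308, 276], 730)]
```

View pics/top0.png

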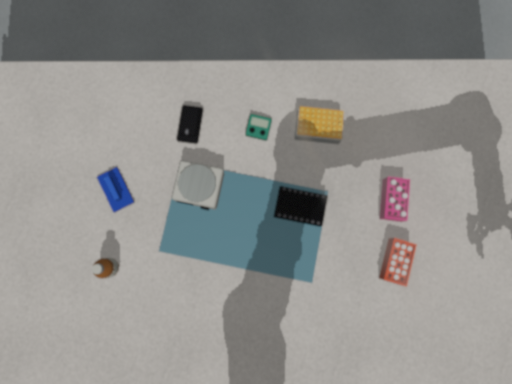

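View pics/scene0.png

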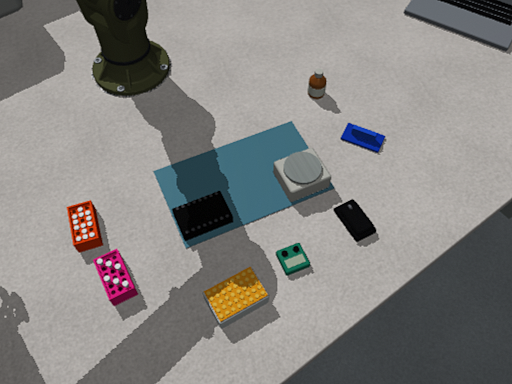

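The top view shows stirrer at (198,185), block (301,207), orange rack (399,262), pink rack (397,199), lid (115,189) and bottle (103,268). The scene view agrees with this. Next I'll fit poses to the silhouettes in both views.

```bash
cat > fit.py <<'E'
from h import *
from scipy.optimize import minimize
from scipy.spatial import ConvexHull
def box(lx,ly,z0,z1,cx=0,cy=0):
    return np.array([[cx+a*lx/2,cy+b*ly/2,z] for a in(-1,1) for b in(-1,1) for z in(z0,z1)])
def cyl(r,z0,z1,cx=0,cy=0):
    t=np.linspace(0,2*np.pi,24,endpoint=False)
    return np.vstack([np.c_[cx+r*np.cos(t),cy+r*np.sin(t),0*t+z] for z in(z0,z1)])
RACK=[box(104,56,0,40)]
MODELS=dict(orange_rack=RACK,pink_rack=RACK,lid=[box(104,58,0,8),box(64,14,8,34)],
 bottle=[cyl(24,0,52),cyl(14,52,85)],
 station=[box(235,390,0,3,-62.5,0),box(78,122,3,33,0,-130),box(100,110,3,53,0,130),cyl(45,53,61,0,130)])
def render(im,parts,p,z=0,S=4):
    c,s=np.cos(p[2]),np.sin(p[2]);R=np.array([[c,-s,0],[s,c,0],[0,0,1]])
    m=np.zeros((384,512),np.uint8)
    for P in parts:
        uv=proj(im,P@R.T+[p[0],p[1],z])
        h=cv2.convexHull(uv.astype(np.float32))[:,0]
        cv2.fillConvexPoly(m,np.round((h)*16).astype(np.int32),255,cv2.LINE_AA,4)
    return m/255.
def fit(views,parts,p0,z=0):
    # views: list of (im,mask)
    def cost(p):
        t=0
        for im,m in views:
            r=render(im,parts,p,z); t+=1-(np.minimum(r,m).sum()/np.maximum(r,m).sum())
        return t/len(views)
    best=None
    for y in ([p0[2]] if len(p0)>2 else np.linspace(-np.pi/2,np.pi/2,8,endpoint=False)):
        x0=np.array([p0[0],p0[1],y])
        r=minimize(cost,x0,method='Nelder-Mead',options=dict(initial_simplex=x0+np.array([[0,0,0],[15,0,0],[0,15,0],[0,0,.25]]),xatol=.05,fatol=1e-5,maxiter=300))
        if best is None or r.fun<best.fun: best=r
    return best
E
python3 - <<'E'
from fit import *
ims=[get_image('top'),get_image('scene')]
def mk(im,q):
    r=masks_of(im,q)[0]; return r['mask']
for q in MODELS:
    if q=='station': ms=[np.any([mk(im,k) for k in('mat','cold_block','stirrer')],0) for im in ims]; p0=[ *ray(ims[0],[250,200],0)[0][:2],-0.1]
    else:
        ms=[mk(im,q) for im in ims]; y,x=np.nonzero(ms[0]); p0=ray(ims[0],[x.mean(),y.mean()],20)[0][:2]
    r=fit(list(zip(ims,ms)),MODELS[q],p0); print(q,np.round(r.x,3),round(r.fun,3))
    for im,m,n in zip(ims,ms,'ts'):
        print('   ',n,np.round(fit([(im,m)],MODELS[q],r.x).x,3))
E
```

```text
orange_rack [ 4.08557e+02 -3.45361e+02 -3.06000e-01] 0.544
    t [ 4.08557e+02 -3.45361e+02 -3.06000e-01]
    s [ 4.08557e+02 -3.45361e+02 -3.06000e-01]
pink_rack [ 5.62264e+02 -3.49680e+02 -1.21000e-01] 0.085
    t [ 5.62536e+02 -3.49974e+02 -1.43000e-01]
    s [ 5.62049e+02 -3.49945e+02 -1.10000e-01]
lid [5.96103e+02 3.54730e+02 5.05000e-01] 0.152
    t [5.96103e+02 3.54730e+02 5.05000e-01]
    s [5.96103e+02 3.54730e+02 5.05000e-01]
bottle [401.567 362.606  -0.95 ] 0.178
    t [401.836 360.756  -0.946]
    s [401.567 362.606  -0.95 ]
station [ 5.74366e+02  1.41990e+01 -2.08000e-01] 0.036
    t [ 5.74369e+02  1.48950e+01 -2.09000e-01]
    s [ 5.7418e+02  1.4221e+01 -2.0800e-01]
```

```bash
cat > go.py <<'E'
from h import *
from scipy.spatial.transform import Rotation as Ro
def go(x,y,z,yaw,s=None):
    """shift (cm) and turn (deg) in tool axes from the present pose to TCP x,y,z, tool x at world yaw (half turns alike)"""
    s=s or get_state(); w=s['tcp_rot']; R=Ro.from_quat([w[1],w[2],w[3],w[0]]).as_matrix()
    cur=np.arctan2(R[1,0],R[0,0])
    d=R.T@(np.array([x,y,z])-s['ee_pos'])/10
    Rt=np.array([[np.cos(yaw),np.sin(yaw),0],[np.sin(yaw),-np.cos(yaw),0],[0,0,-1.]])
    print('t',round(s['time_s'],2),'tcp',np.round(s['ee_pos'],1),'yaw',round(cur,3),'wid',round(s['grip_width'],3),'-> shift cm',np.round(d,2),'turn deg',np.round(np.degrees(Ro.from_matrix(R.T@Rt).as_rotvec()),1))
E
python3 - <<'E'
from fit import *
from go import go
ims=[get_image('top'),get_image('scene')]
G=dict(orange_rack=((399,262),(83,226)),lid=((115,189),(362,137)))
for q in G:
    ms=[]
    for im,c in zip(ims,G[q]):
        rs=[r for r in masks_of(im,q) if r['bbox'][0]<c[0]<r['bbox'][2] and r['bbox'][1]<c[1]<r['bbox'][3]]
        print(q,[(r['conf'],r['mask'].sum()) for r in rs]); ms.append(rs[0]['mask'])
    y,x=np.nonzero(ms[0]); p0=ray(ims[0],[x.mean(),y.mean()],20)[0][:2]
    for v in ([0,1],[0],[1]):
        r=fit([(ims[i],ms[i]) for i in v],MODELS[q],p0); print(q,v,np.round(r.x,3),round(r.fun,3))
go(408,-348,150,-.3)
E
```

```text
orange_rack [(0.56, np.int64(1252))]
orange_rack [(0.65, np.int64(1336))]
orange_rack [0, 1] [ 4.07861e+02 -3.47504e+02 -2.98000e-01] 0.08
orange_rack [0] [ 4.08078e+02 -3.46148e+02 -3.01000e-01] 0.082
orange_rack [1] [ 4.06126e+02 -3.47500e+02 -2.98000e-01] 0.072
lid [(0.58, np.int64(899))]
lid [(0.61, np.int64(725))]
lid [0, 1] [5.95819e+02 3.56518e+02 4.86000e-01] 0.156
lid [0] [5.98388e+02 3.55929e+02 5.01000e-01] 0.15
lid [1] [5.97293e+02 3.55782e+02 4.69000e-01] 0.159
t 2.2 tcp [ 195.6 -619.9  231.3] yaw 0.306 wid 1.001 -> shift cm [ 28.43 -19.53   8.13] turn deg [ 0.   0.  34.7]
```

{"fn": "jog_arm", "kwargs": {
  "plan": [
    {"x": 28.4,"y": -19.5,"z": 8.1,"wz": 34.7,"fingers": -1},
    {"x": 28.4,"y": -19.5,"z": 8.1,"wz": 34.7},
    {"x": 28.4,"y": -19.5,"z": 8.1,"wz": 34.7},
    {"x": 28.4,"y": -19.5,"z": 8.1,"wz": 34.7},
    {"x": 28.4,"y": -19.5,"z": 8.1,"wz": 34.7},
    {"x": 28.4,"y": -19.5,"z": 8.1,"wz": 34.7},
    {"x": 28.4,"y": -19.5,"z": 8.1,"wz": 34.7},
    {"x": 28.4,"y": -19.5,"z": 8.1,"wz": 34.7}
  ]
}}

```text
$.plan[0]: bad value
```

Run:
```python
from fit import *
from go import go
im=get_image('wrist'); save(im,'w1')
for r in masks_of(im,'orange_rack'): print(r['conf'],r['bbox'],r['mask'].sum(), np.round(fit([(im,r['mask'])],RACK,[408,-347,-.3]).x,3))
go(408,-347,60,-.3)
```

```text
t 2.3 tcp [ 195.7 -619.9  231.3] yaw 0.306 wid 1.004 -> shift cm [ 28.46 -19.63  17.13] turn deg [ 0.   0.  34.7]
```

View pics/w1.png

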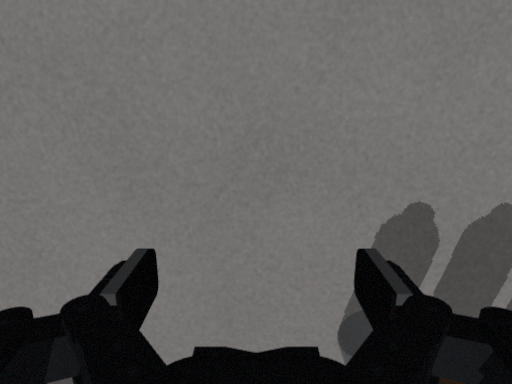

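The wrist view shows only bench, with the fingers at the bottom, because the move was refused. I'll try again with every field filled in.

{"fn": "jog_arm", "kwargs": {
  "plan": [
    {"x": 28.4,"y": -19.5,"z": 8.1,"wx": 0,"wy": 0,"wz": 34.7,"fingers": -1.0},
    {"x": 28.4,"y": -19.5,"z": 8.1,"wx": 0,"wy": 0,"wz": 34.7,"fingers": -1.0},
    {"x": 28.4,"y": -19.5,"z": 8.1,"wx": 0,"wy": 0,"wz": 34.7,"fingers": -1.0},
    {"x": 28.4,"y": -19.5,"z": 8.1,"wx": 0,"wy": 0,"wz": 34.7,"fingers": -1.0},
    {"x": 28.4,"y": -19.5,"z": 8.1,"wx": 0,"wy": 0,"wz": 34.7,"fingers": -1.0},
    {"x": 28.4,"y": -19.5,"z": 8.1,"wx": 0,"wy": 0,"wz": 34.7,"fingers": -1.0},
    {"x": 28.4,"y": -19.5,"z": 8.1,"wx": 0,"wy": 0,"wz": 34.7,"fingers": -1.0},
    {"x": 28.4,"y": -19.5,"z": 8.1,"wx": 0,"wy": 0,"wz": 34.7,"fingers": -1.0}
  ]
}}

```text
time_s: 2.97
ee_pos: [394.9, -364.6, 155.6]
tcp_rot: [0.0, 0.989, -0.149, 0.0]
wrist_force: [0.5, -0.9, 0.1]
grip_width: 1.0
finger_force: 0.0
```

Run:
```python
from fit import *
from go import go
im=get_image('wrist'); save(im,'w1b')
for r in masks_of(im,'orange_rack'): print(r['conf'],r['bbox'],r['mask'].sum(), np.round(fit([(im,r['mask'])],RACK,[408,-347,-.3]).x,3))
go(408,-347,60,-.3)
```

```text
0.83 [190.2, 110.6, 266.7, 242.9] 9100 [ 4.09561e+02 -3.45993e+02 -3.02000e-01]
t 3.07 tcp [ 398.8 -358.2  154.4] yaw -0.288 wid 0.997 -> shift cm [ 0.57 -1.29  9.44] turn deg [-0.3  0.   0.7]
```

{"fn": "jog_arm", "kwargs": {
  "plan": [
    {"x": 0.6,"y": -1.3,"z": 4.0,"wx": 0,"wy": 0,"wz": 0.7,"fingers": -1.0},
    {"x": 0.6,"y": -1.3,"z": 8.0,"wx": 0,"wy": 0,"wz": 0.7,"fingers": -1.0},
    {"x": 0.6,"y": -1.3,"z": 9.4,"wx": 0,"wy": 0,"wz": 0.7,"fingers": -1.0},
    {"x": 0.6,"y": -1.3,"z": 9.4,"wx": 0,"wy": 0,"wz": 0.7,"fingers": -1.0},
    {"x": 0.6,"y": -1.3,"z": 9.4,"wx": 0,"wy": 0,"wz": 0.7,"fingers": -1.0}
  ]
}}

```text
time_s: 3.48
ee_pos: [403.1, -355.5, 61.4]
tcp_rot: [-0.0, 0.988, -0.155, -0.001]
wrist_force: [0.2, -0.0, 0.8]
grip_width: 1.001
finger_force: 0.0
```

Run:
```python
from go import go
go(408.5,-346.5,12,-.3)
```

```text
t 3.48 tcp [ 403.1 -355.5   61.4] yaw -0.312 wid 1.001 -> shift cm [ 0.24 -1.02  4.94] turn deg [-0.   0.1 -0.7]
```

{"fn": "jog_arm", "kwargs": {
  "plan": [
    {"x": 0.2,"y": -1.0,"z": 0.0,"wx": 0,"wy": 0,"wz": -0.7,"fingers": -1.0},
    {"x": 0.2,"y": -1.0,"z": 2.5,"wx": 0,"wy": 0,"wz": -0.7,"fingers": -1.0},
    {"x": 0.2,"y": -1.0,"z": 4.9,"wx": 0,"wy": 0,"wz": -0.7,"fingers": -1.0},
    {"x": 0.2,"y": -1.0,"z": 4.9,"wx": 0,"wy": 0,"wz": -0.7,"fingers": -1.0},
    {"x": 0.2,"y": -1.0,"z": 4.9,"wx": 0,"wy": 0,"wz": -0.7,"fingers": 1.0},
    {"x": 0.2,"y": -1.0,"z": 4.9,"wx": 0,"wy": 0,"wz": -0.7,"fingers": 1.0},
    {"x": 0.2,"y": -1.0,"z": 4.9,"wx": 0,"wy": 0,"wz": -0.7,"fingers": 1.0},
    {"x": 0.2,"y": -1.0,"z": 4.9,"wx": 0,"wy": 0,"wz": -0.7,"fingers": 1.0}
  ],
  "squeeze": 50
}}

```text
time_s: 4.15
ee_pos: [410.2, -347.9, 15.2]
tcp_rot: [0.001, 0.989, -0.149, 0.002]
wrist_force: [-0.1, 1.2, 6.0]
grip_width: 0.645
finger_force: 55.7
```

{"fn": "jog_arm", "kwargs": {
  "plan": [
    {"x": 0,"y": 0,"z": 0,"wx": 0,"wy": 0,"wz": 0,"fingers": 1.0},
    {"x": 0,"y": 0,"z": 0,"wx": 0,"wy": 0,"wz": 0,"fingers": 1.0},
    {"x": 0,"y": 0,"z": 0,"wx": 0,"wy": 0,"wz": 0,"fingers": 1.0},
    {"x": 0,"y": 0,"z": 0,"wx": 0,"wy": 0,"wz": 0,"fingers": 1.0}
  ]
}}

```text
time_s: 4.48
ee_pos: [410.2, -347.9, 15.2]
tcp_rot: [0.001, 0.989, -0.149, 0.002]
wrist_force: [0.3, -0.2, 6.4]
grip_width: 0.64
finger_force: 55.6
```

Run:
```python
from go import go
go(547.5,-113,150,1.363)
```

```text
t 4.48 tcp [ 410.2 -347.9   15.2] yaw -0.3 wid 0.64 -> shift cm [  6.24 -26.47 -13.5 ] turn deg [  0.3  -0.1 -95.3]
```

{"fn": "jog_arm", "kwargs": {
  "plan": [
    {"x": 0,"y": 0,"z": -3,"wx": 0,"wy": 0,"wz": 0,"fingers": 1.0},
    {"x": 0,"y": 0,"z": -7,"wx": 0,"wy": 0,"wz": 0,"fingers": 1.0},
    {"x": 0,"y": -2,"z": -10,"wx": 0,"wy": 0,"wz": -6,"fingers": 1.0},
    {"x": 1,"y": -5,"z": -12,"wx": 0,"wy": 0,"wz": -13,"fingers": 1.0},
    {"x": 2,"y": -8,"z": -13,"wx": 0,"wy": 0,"wz": -20,"fingers": 1.0},
    {"x": 3,"y": -11,"z": -13.5,"wx": 0,"wy": 0,"wz": -27,"fingers": 1.0},
    {"x": 4,"y": -14,"z": -13.5,"wx": 0,"wy": 0,"wz": -34,"fingers": 1.0},
    {"x": 5,"y": -17,"z": -13.5,"wx": 0,"wy": 0,"wz": -41,"fingers": 1.0}
  ]
}}

```text
time_s: 5.15
ee_pos: [507.4, -198.0, 149.2]
tcp_rot: [0.001, 0.978, 0.209, 0.001]
wrist_force: [0.2, -0.9, -2.5]
grip_width: 0.644
finger_force: 54.7
```

Run:
```python
from go import go
go(547.5,-113,150,1.363)
```

```text
t 5.15 tcp [ 507.4 -198.   149.2] yaw 0.421 wid 0.644 -> shift cm [ 7.13 -6.12 -0.09] turn deg [  0.2  -0.  -54. ]
```

{"fn": "jog_arm", "kwargs": {
  "plan": [
    {"x": 2,"y": -2,"z": 0,"wx": 0,"wy": 0,"wz": -7,"fingers": 1.0},
    {"x": 4,"y": -4,"z": 0,"wx": 0,"wy": 0,"wz": -14,"fingers": 1.0},
    {"x": 6,"y": -5,"z": 0,"wx": 0,"wy": 0,"wz": -21,"fingers": 1.0},
    {"x": 7.1,"y": -6.1,"z": 0,"wx": 0,"wy": 0,"wz": -28,"fingers": 1.0},
    {"x": 7.1,"y": -6.1,"z": 0,"wx": 0,"wy": 0,"wz": -35,"fingers": 1.0},
    {"x": 7.1,"y": -6.1,"z": 0,"wx": 0,"wy": 0,"wz": -42,"fingers": 1.0},
    {"x": 7.1,"y": -6.1,"z": 0,"wx": 0,"wy": 0,"wz": -49,"fingers": 1.0},
    {"x": 7.1,"y": -6.1,"z": 0,"wx": 0,"wy": 0,"wz": -54,"fingers": 1.0}
  ]
}}

```text
time_s: 5.82
ee_pos: [546.7, -114.5, 148.1]
tcp_rot: [0.0, 0.776, 0.63, -0.0]
wrist_force: [0.0, -0.7, -2.4]
grip_width: 0.643
finger_force: 54.7
```

{"fn": "jog_arm", "kwargs": {
  "plan": [
    {"x": 0,"y": 0,"z": 0,"wx": 0,"wy": 0,"wz": 0,"fingers": 1.0},
    {"x": 0,"y": 0,"z": 0,"wx": 0,"wy": 0,"wz": 0,"fingers": 1.0}
  ]
}}

```text
time_s: 5.98
ee_pos: [546.7, -114.7, 148.0]
tcp_rot: [0.0, 0.779, 0.627, 0.0]
wrist_force: [0.5, 0.7, -2.0]
grip_width: 0.64
finger_force: 54.7
```

Run:
```python
from fit import *
from go import go
im=get_image('wrist'); save(im,'w2'); t=get_image('top'); s=get_image('scene'); cv2.imwrite('pics/m2.png',cv2.cvtColor(np.hstack([im['color'][:,100:],t['color'][120:300,150:350].repeat(2,0).repeat(2,1)[:384]]),cv2.COLOR_RGB2BGR))
st=get_state(); z=st['ee_pos'][2]-15
for i,n in((im,'wrist'),(t,'top'),(s,'scene')):
    for q in('orange_rack','cold_block'):
        for r in masks_of(i,q)[:1]: print(n,q,round(r['conf'],2),r['bbox'],r['mask'].sum(), np.round(fit([(i,r['mask'])],RACK,[547,-113,1.363],z).x,3) if q[0]=='o' else '')
go(547.5,-113,50,1.363)
```

```text
Traceback (most recent call last):
ValueError: all the input array dimensions except for the concatenation axis must match exactly, but along dimension 0, the array at index 0 has size 384 and the array at index 1 has size 360
```

```bash
cat > meas.py <<'E'
from fit import *
from go import go
def meas(q,parts,p0,z,cams=('wrist','top','scene')):
    for n in cams:
        i=get_image(n)
        for r in masks_of(i,q)[:1]:
            f=fit([(i,r['mask'])],parts,p0,z); print(n,q,round(r['conf'],2),np.round(r['bbox']),np.round(f.x,3),round(f.fun,3))
E
python3 - <<'E'
from meas import *
i=get_image('wrist'); save(i,'w2')
z=get_state()['ee_pos'][2]-15
meas('orange_rack',RACK,[547,-113,1.363],z)
go(547.5,-113,50,1.363)
E
```

```text
wrist orange_rack 0.69 [180. 142. 338. 353.] [ 546.833 -116.461    1.354] 0.152
top orange_rack 0.6 [284. 177. 305. 212.] [547.024 -91.452   1.1  ] 0.717
scene orange_rack 0.87 [163. 166. 221. 208.] [ 546.841 -118.236    1.327] 0.392
t 6.48 tcp [ 546.7 -114.5  147.6] yaw 1.358 wid 0.646 -> shift cm [0.16 0.04 9.76] turn deg [-0.   0.  -0.3]
```

View pics/w2.png

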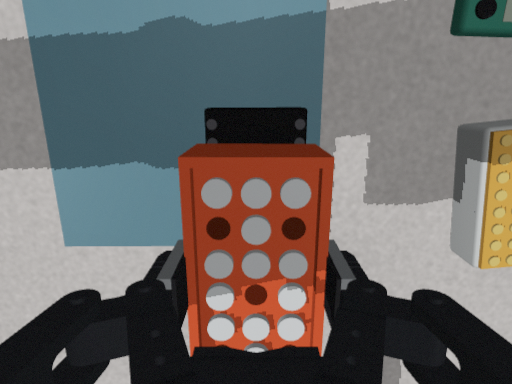

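The wrist view shows the orange rack held straight, with the black block's far end in line beneath it at (256,125). The centre is about 2 mm back along tool x.

{"fn": "jog_arm", "kwargs": {
  "plan": [
    {"x": 0.35,"y": 0.0,"z": 3,"wx": 0,"wy": 0,"wz": -0.3,"fingers": 1.0},
    {"x": 0.35,"y": 0.0,"z": 6,"wx": 0,"wy": 0,"wz": -0.3,"fingers": 1.0},
    {"x": 0.35,"y": 0.0,"z": 8,"wx": 0,"wy": 0,"wz": -0.3,"fingers": 1.0},
    {"x": 0.35,"y": 0.0,"z": 9,"wx": 0,"wy": 0,"wz": -0.3,"fingers": 1.0},
    {"x": 0.35,"y": 0.0,"z": 9.5,"wx": 0,"wy": 0,"wz": -0.3,"fingers": 1.0},
    {"x": 0.35,"y": 0.0,"z": 9.8,"wx": 0,"wy": 0,"wz": -0.3,"fingers": 1.0},
    {"x": 0.35,"y": 0.0,"z": 9.8,"wx": 0,"wy": 0,"wz": -0.3,"fingers": 1.0},
    {"x": 0.35,"y": 0.0,"z": 9.8,"wx": 0,"wy": 0,"wz": -0.3,"fingers": 1.0}
  ]
}}

```text
time_s: 7.15
ee_pos: [548.5, -111.3, 50.8]
tcp_rot: [0.001, 0.777, 0.63, 0.001]
wrist_force: [0.8, 0.3, -1.5]
grip_width: 0.645
finger_force: 54.6
```

Run:
```python
from meas import *
go(547.9,-111,48,1.363)
print(get_state()['wrist_force'])
```

```text
t 7.15 tcp [ 548.5 -111.3   50.8] yaw 1.363 wid 0.645 -> shift cm [ 0.02 -0.07  0.28] turn deg [0.1 0.  0. ]
[ 0.83785966  0.28378922 -1.46637338]
```

{"fn": "jog_arm", "kwargs": {
  "plan": [
    {"x": 0,"y": 0,"z": 0.2,"wx": 0,"wy": 0,"wz": 0,"fingers": 1.0},
    {"x": 0,"y": 0,"z": 0.4,"wx": 0,"wy": 0,"wz": 0,"fingers": 1.0},
    {"x": 0,"y": 0,"z": 0.4,"wx": 0,"wy": 0,"wz": 0,"fingers": 1.0},
    {"x": 0,"y": 0,"z": 0.4,"wx": 0,"wy": 0,"wz": 0,"fingers": -1.0},
    {"x": 0,"y": 0,"z": 0.4,"wx": 0,"wy": 0,"wz": 0,"fingers": -1.0},
    {"x": 0,"y": 0,"z": 0.4,"wx": 0,"wy": 0,"wz": 0,"fingers": -1.0},
    {"x": 0,"y": 0,"z": 0.4,"wx": 0,"wy": 0,"wz": 0,"fingers": -1.0},
    {"x": 0,"y": 0,"z": 0.4,"wx": 0,"wy": 0,"wz": 0,"fingers": -1.0}
  ]
}}

```text
time_s: 7.82
ee_pos: [547.5, -111.1, 45.6]
tcp_rot: [0.0, 0.776, 0.63, -0.0]
wrist_force: [-0.7, -0.4, -0.2]
grip_width: 0.998
finger_force: 0.0
```

{"fn": "jog_arm", "kwargs": {
  "plan": [
    {"x": 0,"y": 0,"z": -3,"wx": 0,"wy": 0,"wz": 0,"fingers": -1.0},
    {"x": 0,"y": 0,"z": -7,"wx": 0,"wy": 0,"wz": 0,"fingers": -1.0},
    {"x": 0,"y": 0,"z": -11,"wx": 0,"wy": 0,"wz": 0,"fingers": -1.0},
    {"x": 0,"y": 0,"z": -13,"wx": 0,"wy": 0,"wz": 0,"fingers": -1.0},
    {"x": 0,"y": 0,"z": -13,"wx": 0,"wy": 0,"wz": 0,"fingers": -1.0}
  ]
}}

```text
time_s: 8.23
ee_pos: [550.9, -111.4, 181.4]
tcp_rot: [0.004, 0.776, 0.63, 0.003]
wrist_force: [1.0, 0.1, -0.5]
grip_width: 0.999
finger_force: 0.0
```

Run:
```python
from meas import *
meas('orange_rack',RACK,[547,-113,1.363],33,('wrist','scene'))
go(596.5,356,175,.49)
go(596.5,356,175,.49+np.pi)
```

```text
wrist orange_rack 0.6 [215. 124. 291. 256.] [ 549.044 -113.064    1.365] 0.031
scene orange_rack 0.73 [175. 189. 223. 232.] [ 548.602 -114.596    1.36 ] 0.093
t 8.43 tcp [ 546.5 -111.1  174.2] yaw 1.363 wid 0.997 -> shift cm [46.74 -4.72 -0.07] turn deg [-0.1  0.1 50. ]
t 8.43 tcp [ 546.5 -111.1  174.2] yaw 1.363 wid 0.997 -> shift cm [46.74 -4.72 -0.07] turn deg [-1.0e-01 -2.0e-01 -1.3e+02]
```

{"fn": "jog_arm", "kwargs": {
  "plan": [
    {"x": 4,"y": -0.4,"z": 0,"wx": 0,"wy": 0,"wz": 6,"fingers": -1.0},
    {"x": 8,"y": -0.8,"z": 0,"wx": 0,"wy": 0,"wz": 12,"fingers": -1.0},
    {"x": 12,"y": -1.2,"z": 0,"wx": 0,"wy": 0,"wz": 18,"fingers": -1.0},
    {"x": 16,"y": -1.6,"z": 0,"wx": 0,"wy": 0,"wz": 24,"fingers": -1.0},
    {"x": 20,"y": -2,"z": 0,"wx": 0,"wy": 0,"wz": 30,"fingers": -1.0},
    {"x": 24,"y": -2.4,"z": 0,"wx": 0,"wy": 0,"wz": 36,"fingers": -1.0},
    {"x": 28,"y": -2.8,"z": 0,"wx": 0,"wy": 0,"wz": 42,"fingers": -1.0},
    {"x": 32,"y": -3.2,"z": 0,"wx": 0,"wy": 0,"wz": 48,"fingers": -1.0}
  ]
}}

```text
time_s: 9.1
ee_pos: [581.0, 210.0, 173.4]
tcp_rot: [0.0, 0.966, 0.257, -0.002]
wrist_force: [1.3, 0.4, -0.3]
grip_width: 1.002
finger_force: 0.0
```

Run:
```python
from meas import *
go(596.5,356,140,.49)
```

```text
t 9.1 tcp [581.  210.  173.4] yaw 0.52 wid 1.002 -> shift cm [  8.61 -11.89   3.32] turn deg [-0.   0.2  1.7]
```

{"fn": "jog_arm", "kwargs": {
  "plan": [
    {"x": 2.2,"y": -3,"z": 0.8,"wx": 0,"wy": 0,"wz": 1,"fingers": -1.0},
    {"x": 4.4,"y": -6,"z": 1.6,"wx": 0,"wy": 0,"wz": 1,"fingers": -1.0},
    {"x": 6.6,"y": -9,"z": 2.5,"wx": 0,"wy": 0,"wz": 1,"fingers": -1.0},
    {"x": 8.4,"y": -11.7,"z": 3.2,"wx": 0,"wy": 0,"wz": 1,"fingers": -1.0},
    {"x": 8.4,"y": -11.7,"z": 3.2,"wx": 0,"wy": 0,"wz": 1,"fingers": -1.0},
    {"x": 8.4,"y": -11.7,"z": 3.2,"wx": 0,"wy": 0,"wz": 1,"fingers": -1.0},
    {"x": 8.4,"y": -11.7,"z": 3.2,"wx": 0,"wy": 0,"wz": 1,"fingers": -1.0}
  ]
}}

```text
time_s: 9.68
ee_pos: [595.4, 351.1, 141.6]
tcp_rot: [0.001, 0.968, 0.252, -0.002]
wrist_force: [0.2, -0.6, -0.2]
grip_width: 1.001
finger_force: 0.0
```

Run:
```python
from meas import *
i=get_image('wrist'); save(i,'w3')
meas('lid',MODELS['lid'],[596.5,356,.49],0,('wrist',))
meas('lid',MODELS['lid'],[596.5,356,.49],0,('wrist',))
go(596.5,356,50,.49)
```

```text
wrist lid 0.94 [213. 114. 287. 235.] [5.97345e+02 3.57671e+02 4.73000e-01] 0.056
wrist lid 0.72 [211. 116. 285. 233.] [5.97448e+02 3.57329e+02 4.70000e-01] 0.047
t 9.93 tcp [596.8 350.3 143.8] yaw 0.506 wid 0.999 -> shift cm [ 0.25 -0.52  9.38] turn deg [ 0.1 -0.   0.9]
```

View pics/w3.png

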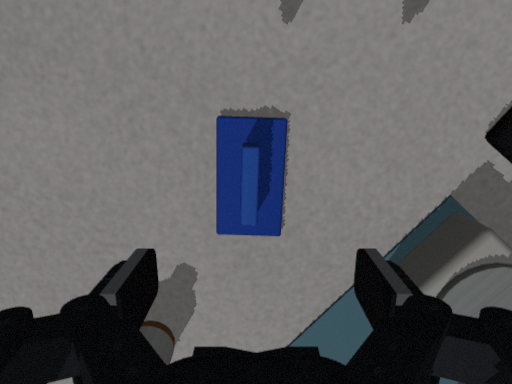

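The lid is clear in view at (250,175) with its bar lengthwise along tool x. I'll descend on it.

{"fn": "jog_arm", "kwargs": {
  "plan": [
    {"x": 0.4,"y": -0.6,"z": 4,"wx": 0,"wy": 0,"wz": 1.9,"fingers": -1.0},
    {"x": 0.4,"y": -0.6,"z": 8,"wx": 0,"wy": 0,"wz": 1.9,"fingers": -1.0},
    {"x": 0.4,"y": -0.6,"z": 10.5,"wx": 0,"wy": 0,"wz": 1.9,"fingers": 0.2},
    {"x": 0.4,"y": -0.6,"z": 12,"wx": 0,"wy": 0,"wz": 1.9,"fingers": 0.2},
    {"x": 0.4,"y": -0.6,"z": 12.8,"wx": 0,"wy": 0,"wz": 1.9,"fingers": 0.2},
    {"x": 0.4,"y": -0.6,"z": 12.8,"wx": 0,"wy": 0,"wz": 1.9,"fingers": 0.2},
    {"x": 0.4,"y": -0.6,"z": 12.8,"wx": 0,"wy": 0,"wz": 1.9,"fingers": 0.2}
  ]
}}

```text
time_s: 10.52
ee_pos: [597.5, 359.6, 17.1]
tcp_rot: [-0.0, 0.972, 0.235, 0.001]
wrist_force: [-0.4, 1.3, 0.9]
grip_width: 0.399
finger_force: 0.0
```

Run:
```python
from meas import *
go(597.4,357.5,13,.472)
```

```text
t 10.52 tcp [597.5 359.6  17.1] yaw 0.475 wid 0.399 -> shift cm [-0.11  0.18  0.41] turn deg [-0.  -0.1  0.1]
```

{"fn": "jog_arm", "kwargs": {
  "plan": [
    {"x": -0.1,"y": 0.2,"z": 0.35,"wx": 0,"wy": 0,"wz": 0,"fingers": 0.2},
    {"x": -0.1,"y": 0.2,"z": 0.35,"wx": 0,"wy": 0,"wz": 0,"fingers": 0.2},
    {"x": -0.1,"y": 0.2,"z": 0.35,"wx": 0,"wy": 0,"wz": 0,"fingers": 1.0},
    {"x": -0.1,"y": 0.2,"z": 0.35,"wx": 0,"wy": 0,"wz": 0,"fingers": 1.0},
    {"x": -0.1,"y": 0.2,"z": 0.35,"wx": 0,"wy": 0,"wz": 0,"fingers": 1.0},
    {"x": -0.1,"y": 0.2,"z": 0.35,"wx": 0,"wy": 0,"wz": 0,"fingers": 1.0},
    {"x": -0.1,"y": 0.2,"z": 0.35,"wx": 0,"wy": 0,"wz": 0,"fingers": 1.0},
    {"x": -0.1,"y": 0.2,"z": 0.35,"wx": 0,"wy": 0,"wz": 0,"fingers": 1.0}
  ],
  "squeeze": 50
}}

```text
time_s: 11.18
ee_pos: [597.3, 357.4, 13.3]
tcp_rot: [-0.0, 0.972, 0.235, 0.001]
wrist_force: [-0.2, -1.0, 6.1]
grip_width: 0.152
finger_force: 51.5
```

Run:
```python
from meas import *
go(549,-113.5,180,1.363)
```

```text
t 11.18 tcp [597.3 357.4  13.3] yaw 0.475 wid 0.152 -> shift cm [-25.8   39.67 -16.71] turn deg [  0.   -0.1 -50.9]
```

{"fn": "jog_arm", "kwargs": {
  "plan": [
    {"x": 0,"y": 0,"z": -3,"wx": 0,"wy": 0,"wz": 0,"fingers": 1.0},
    {"x": 0,"y": 0,"z": -7,"wx": 0,"wy": 0,"wz": 0,"fingers": 1.0},
    {"x": 0,"y": 0,"z": -11,"wx": 0,"wy": 0,"wz": 0,"fingers": 1.0},
    {"x": -1.5,"y": 2.3,"z": -14,"wx": 0,"wy": 0,"wz": -4,"fingers": 1.0},
    {"x": -3.3,"y": 5,"z": -16,"wx": 0,"wy": 0,"wz": -8,"fingers": 1.0},
    {"x": -5.3,"y": 8.2,"z": -16.7,"wx": 0,"wy": 0,"wz": -12,"fingers": 1.0},
    {"x": -7.3,"y": 11.4,"z": -16.7,"wx": 0,"wy": 0,"wz": -16,"fingers": 1.0},
    {"x": -9.5,"y": 14.6,"z": -16.7,"wx": 0,"wy": 0,"wz": -20,"fingers": 1.0}
  ]
}}

```text
time_s: 11.85
ee_pos: [578.7, 182.4, 179.4]
tcp_rot: [0.0, 0.915, 0.402, 0.0]
wrist_force: [1.0, -0.2, -0.3]
grip_width: 0.149
finger_force: 50.6
```

Run:
```python
from meas import *
go(549,-113.5,180,1.363)
```

```text
t 11.85 tcp [578.7 182.4 179.4] yaw 0.828 wid 0.149 -> shift cm [-23.81  17.81  -0.06] turn deg [  0.1  -0.  -30.6]
```

{"fn": "jog_arm", "kwargs": {
  "plan": [
    {"x": -3.2,"y": 2.4,"z": 0,"wx": 0,"wy": 0,"wz": -4,"fingers": 1.0},
    {"x": -6.4,"y": 4.8,"z": 0,"wx": 0,"wy": 0,"wz": -8,"fingers": 1.0},
    {"x": -9.6,"y": 7.2,"z": 0,"wx": 0,"wy": 0,"wz": -12,"fingers": 1.0},
    {"x": -12.8,"y": 9.6,"z": 0,"wx": 0,"wy": 0,"wz": -16,"fingers": 1.0},
    {"x": -16,"y": 12,"z": 0,"wx": 0,"wy": 0,"wz": -20,"fingers": 1.0},
    {"x": -19.2,"y": 14.4,"z": 0,"wx": 0,"wy": 0,"wz": -25,"fingers": 1.0},
    {"x": -22,"y": 16.5,"z": 0,"wx": 0,"wy": 0,"wz": -30.6,"fingers": 1.0},
    {"x": -23.8,"y": 17.8,"z": 0,"wx": 0,"wy": 0,"wz": -30.6,"fingers": 1.0}
  ]
}}

```text
time_s: 12.52
ee_pos: [546.4, -117.2, 178.4]
tcp_rot: [0.0, 0.778, 0.628, -0.001]
wrist_force: [-0.3, -0.9, -1.3]
grip_width: 0.152
finger_force: 50.6
```

{"fn": "jog_arm", "kwargs": {
  "plan": [
    {"x": 0,"y": 0,"z": 2,"wx": 0,"wy": 0,"wz": 0,"fingers": 1.0},
    {"x": 0,"y": 0,"z": 4,"wx": 0,"wy": 0,"wz": 0,"fingers": 1.0},
    {"x": 0,"y": 0,"z": 5,"wx": 0,"wy": 0,"wz": 0,"fingers": 1.0},
    {"x": 0,"y": 0,"z": 5,"wx": 0,"wy": 0,"wz": 0,"fingers": 1.0},
    {"x": 0,"y": 0,"z": 5,"wx": 0,"wy": 0,"wz": 0,"fingers": 1.0}
  ]
}}

```text
time_s: 12.93
ee_pos: [547.5, -111.2, 128.7]
tcp_rot: [-0.001, 0.778, 0.629, -0.0]
wrist_force: [0.7, -0.1, -1.3]
grip_width: 0.149
finger_force: 50.6
```

Run:
```python
from meas import *
i=get_image('wrist'); save(i,'w4')
st=get_state(); z=st['ee_pos'][2]-13.3
meas('lid',MODELS['lid'],[*st['ee_pos'][:2],1.363],z,('wrist','scene'))
go(549,-113.5,86.5,1.363)
```

```text
wrist lid 0.81 [192. 137. 322. 338.] [ 548.515 -111.507    1.353] 0.323
scene lid 0.82 [172. 172. 226. 212.] [ 547.766 -112.973    1.365] 0.292
t 13.18 tcp [ 548.7 -111.7  130.2] yaw 1.359 wid 0.151 -> shift cm [-0.17  0.06  4.37] turn deg [ 0.1  0.  -0.2]
```

View pics/w4.png

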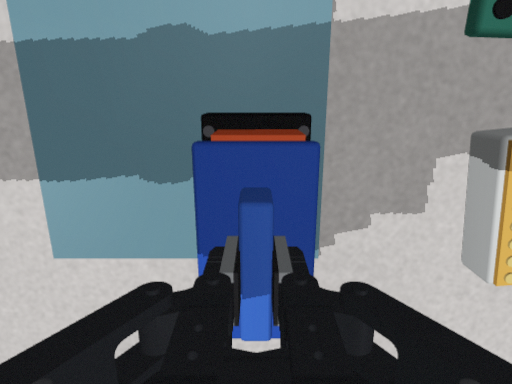

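The wrist view shows the lid (centre column 256) squarely over the orange rack and black block, which show at rows 113–140. I'll lower and release it.

{"fn": "jog_arm", "kwargs": {
  "plan": [
    {"x": -0.1,"y": 0.1,"z": 1.5,"wx": 0,"wy": 0,"wz": 0,"fingers": 1.0},
    {"x": -0.1,"y": 0.1,"z": 3,"wx": 0,"wy": 0,"wz": 0,"fingers": 1.0},
    {"x": -0.1,"y": 0.1,"z": 3.7,"wx": 0,"wy": 0,"wz": 0,"fingers": 1.0},
    {"x": -0.1,"y": 0.1,"z": 4.0,"wx": 0,"wy": 0,"wz": 0,"fingers": 1.0},
    {"x": -0.1,"y": 0.1,"z": 4.0,"wx": 0,"wy": 0,"wz": 0,"fingers": 1.0},
    {"x": -0.1,"y": 0.1,"z": 4.2,"wx": 0,"wy": 0,"wz": 0,"fingers": 1.0},
    {"x": -0.1,"y": 0.1,"z": 4.2,"wx": 0,"wy": 0,"wz": 0,"fingers": 1.0}
  ]
}}

```text
time_s: 13.77
ee_pos: [549.2, -113.1, 87.7]
tcp_rot: [0.0, 0.778, 0.628, 0.0]
wrist_force: [0.2, -0.0, -1.0]
grip_width: 0.149
finger_force: 50.6
```

Run:
```python
from meas import *
go(549,-113,86.5,1.363)
```

```text
t 13.77 tcp [ 549.2 -113.1   87.7] yaw 1.358 wid 0.149 -> shift cm [ 0.01 -0.02  0.12] turn deg [ 0.1  0.  -0.3]
```

{"fn": "jog_arm", "kwargs": {
  "plan": [
    {"x": 0,"y": 0,"z": 0.2,"wx": 0,"wy": 0,"wz": 0,"fingers": 1.0},
    {"x": 0,"y": 0,"z": 0.2,"wx": 0,"wy": 0,"wz": 0,"fingers": 1.0},
    {"x": 0,"y": 0,"z": 0.2,"wx": 0,"wy": 0,"wz": 0,"fingers": 0.2},
    {"x": 0,"y": 0,"z": 0.2,"wx": 0,"wy": 0,"wz": 0,"fingers": 0.2},
    {"x": 0,"y": 0,"z": 0.2,"wx": 0,"wy": 0,"wz": 0,"fingers": 0.2},
    {"x": 0,"y": 0,"z": 0.0,"wx": 0,"wy": 0,"wz": 0,"fingers": 0.2},
    {"x": 0,"y": 0,"z": -3,"wx": 0,"wy": 0,"wz": 0,"fingers": -0.2},
    {"x": 0,"y": 0,"z": -7,"wx": 0,"wy": 0,"wz": 0,"fingers": -1.0}
  ]
}}

```text
time_s: 14.43
ee_pos: [545.8, -112.7, 154.5]
tcp_rot: [-0.003, 0.778, 0.628, -0.002]
wrist_force: [0.8, -0.6, 0.0]
grip_width: 0.668
finger_force: 0.0
```

{"fn": "jog_arm", "kwargs": {
  "plan": [
    {"x": 0,"y": 0,"z": -2,"wx": 0,"wy": 0,"wz": 0,"fingers": -1.0},
    {"x": 0,"y": 0,"z": -2,"wx": 0,"wy": 0,"wz": 0,"fingers": -1.0},
    {"x": 0,"y": 0,"z": -2,"wx": 0,"wy": 0,"wz": 0,"fingers": -1.0}
  ]
}}

```text
time_s: 14.68
ee_pos: [549.6, -113.3, 178.6]
tcp_rot: [0.001, 0.778, 0.628, 0.001]
wrist_force: [-0.1, -0.0, -0.5]
grip_width: 0.996
finger_force: 0.0
```

Run:
```python
from meas import *
meas('lid',MODELS['lid'],[549,-113,1.363],73,('wrist','scene'))
meas('bottle',MODELS['bottle'],[401.7,362,0],0,('top','scene'))
go(402,362,175,.5)
```

```text
wrist lid 0.83 [214. 123. 297. 258.] [ 549.987 -114.023    1.357] 0.051
scene lid 0.71 [179. 187. 224. 220.] [ 549.72  -115.202    1.321] 0.19
top bottle 0.76 [ 94. 260. 118. 279.] [4.01311e+02 3.61728e+02 1.60000e-01] 0.129
scene bottle 0.66 [307.  70. 325.  99.] [4.01766e+02 3.62129e+02 9.00000e-02] 0.156
t 15.08 tcp [ 548.2 -113.   176.2] yaw 1.358 wid 0.997 -> shift cm [ 43.35 -24.31   0.17] turn deg [-0.1  0.  49.2]
```

{"fn": "jog_arm", "kwargs": {
  "plan": [
    {"x": 3.5,"y": -2.0,"z": 0,"wx": 0,"wy": 0,"wz": 0,"fingers": -1.0},
    {"x": 7,"y": -4,"z": 0,"wx": 0,"wy": 0,"wz": 0,"fingers": -1.0},
    {"x": 10.5,"y": -5.9,"z": 0,"wx": 0,"wy": 0,"wz": 0,"fingers": -1.0},
    {"x": 14,"y": -7.9,"z": 0,"wx": 0,"wy": 0,"wz": 0,"fingers": -1.0},
    {"x": 17.5,"y": -9.8,"z": 0,"wx": 0,"wy": 0,"wz": 0,"fingers": -1.0},
    {"x": 21,"y": -11.8,"z": 0,"wx": 0,"wy": 0,"wz": 0,"fingers": -1.0},
    {"x": 24.5,"y": -13.7,"z": 0,"wx": 0,"wy": 0,"wz": 0,"fingers": -1.0},
    {"x": 28,"y": -15.7,"z": 0,"wx": 0,"wy": 0,"wz": 0,"fingers": -1.0}
  ]
}}

```text
time_s: 15.75
ee_pos: [453.4, 195.2, 177.1]
tcp_rot: [0.0, 0.778, 0.628, 0.0]
wrist_force: [1.0, -0.0, 0.0]
grip_width: 1.002
finger_force: 0.0
```

Run:
```python
from meas import *
go(402,362,140,1.363)
```

```text
t 15.75 tcp [453.4 195.2 177.1] yaw 1.358 wid 1.002 -> shift cm [15.22 -8.55  3.7 ] turn deg [ 0.   0.  -0.3]
```

{"fn": "jog_arm", "kwargs": {
  "plan": [
    {"x": 3.3,"y": -1.9,"z": 0.8,"wx": 0,"wy": 0,"wz": 0,"fingers": -1.0},
    {"x": 6.6,"y": -3.8,"z": 1.6,"wx": 0,"wy": 0,"wz": 0,"fingers": -1.0},
    {"x": 10,"y": -5.7,"z": 2.4,"wx": 0,"wy": 0,"wz": 0,"fingers": -1.0},
    {"x": 13.2,"y": -7.4,"z": 3.2,"wx": 0,"wy": 0,"wz": 0,"fingers": -1.0},
    {"x": 15,"y": -8.5,"z": 3.7,"wx": 0,"wy": 0,"wz": 0,"fingers": -1.0},
    {"x": 15,"y": -8.5,"z": 3.7,"wx": 0,"wy": 0,"wz": 0,"fingers": -1.0},
    {"x": 15,"y": -8.5,"z": 3.7,"wx": 0,"wy": 0,"wz": 0,"fingers": -1.0},
    {"x": 15,"y": -8.5,"z": 3.7,"wx": 0,"wy": 0,"wz": 0,"fingers": -1.0}
  ]
}}

```text
time_s: 16.42
ee_pos: [403.3, 357.3, 139.8]
tcp_rot: [0.0, 0.778, 0.628, -0.0]
wrist_force: [0.1, 0.5, -0.6]
grip_width: 0.998
finger_force: 0.0
```

Run:
```python
from meas import *
meas('bottle',MODELS['bottle'],[401.7,362,0],0,('wrist','wrist'))
go(402,362,20,1.363)
```

```text
wrist bottle 0.81 [218. 152. 283. 220.] [4.01988e+02 3.65746e+02 2.50000e-01] 0.112
wrist bottle 0.61 [217. 151. 282. 223.] [ 4.02235e+02  3.65276e+02 -2.90000e-02] 0.1
t 16.62 tcp [403.9 356.9 140.3] yaw 1.355 wid 1.0 -> shift cm [ 0.46 -0.31 12.03] turn deg [ 0.1  0.  -0.4]
```

{"fn": "jog_arm", "kwargs": {
  "plan": [
    {"x": 0.65,"y": -0.35,"z": 1,"wx": 0,"wy": 0,"wz": 0,"fingers": -1.0},
    {"x": 0.65,"y": -0.35,"z": 3,"wx": 0,"wy": 0,"wz": 0,"fingers": -1.0},
    {"x": 0.65,"y": -0.35,"z": 6,"wx": 0,"wy": 0,"wz": 0,"fingers": -1.0},
    {"x": 0.65,"y": -0.35,"z": 9,"wx": 0,"wy": 0,"wz": 0,"fingers": -1.0},
    {"x": 0.65,"y": -0.35,"z": 11,"wx": 0,"wy": 0,"wz": 0,"fingers": -1.0},
    {"x": 0.65,"y": -0.35,"z": 12,"wx": 0,"wy": 0,"wz": 0,"fingers": -1.0},
    {"x": 0.65,"y": -0.35,"z": 12,"wx": 0,"wy": 0,"wz": 0,"fingers": -1.0},
    {"x": 0.65,"y": -0.35,"z": 12,"wx": 0,"wy": 0,"wz": 0,"fingers": -1.0}
  ]
}}

```text
time_s: 17.28
ee_pos: [401.3, 365.3, 20.6]
tcp_rot: [-0.0, 0.778, 0.628, 0.0]
wrist_force: [1.3, 0.8, 0.9]
grip_width: 1.001
finger_force: 0.0
```

{"fn": "jog_arm", "kwargs": {
  "plan": [
    {"x": 0,"y": 0,"z": 0,"wx": 0,"wy": 0,"wz": 0,"fingers": 1.0},
    {"x": 0,"y": 0,"z": 0,"wx": 0,"wy": 0,"wz": 0,"fingers": 1.0},
    {"x": 0,"y": 0,"z": 0,"wx": 0,"wy": 0,"wz": 0,"fingers": 1.0},
    {"x": 0,"y": 0,"z": 0,"wx": 0,"wy": 0,"wz": 0,"fingers": 1.0},
    {"x": 0,"y": 0,"z": 0,"wx": 0,"wy": 0,"wz": 0,"fingers": 1.0},
    {"x": 0,"y": 0,"z": 0,"wx": 0,"wy": 0,"wz": 0,"fingers": 1.0},
    {"x": 0,"y": 0,"z": 0,"wx": 0,"wy": 0,"wz": 0,"fingers": 1.0}
  ],
  "squeeze": 40
}}

```text
time_s: 17.87
ee_pos: [401.7, 365.8, 21.6]
tcp_rot: [0.0, 0.778, 0.628, 0.001]
wrist_force: [-1.1, -1.2, 5.6]
grip_width: 0.55
finger_force: 40.6
```

Run:
```python
from meas import *
go(574.4,14.2,150,1.363)
```

```text
t 17.87 tcp [401.7 365.8  21.6] yaw 1.358 wid 0.55 -> shift cm [-30.71  24.33 -12.82] turn deg [ 0.1 -0.1 -0.3]
```

{"fn": "jog_arm", "kwargs": {
  "plan": [
    {"x": 0,"y": 0,"z": -3,"wx": 0,"wy": 0,"wz": 0,"fingers": 1.0},
    {"x": 0,"y": 0,"z": -7,"wx": 0,"wy": 0,"wz": 0,"fingers": 1.0},
    {"x": -1.5,"y": 1.2,"z": -10.5,"wx": 0,"wy": 0,"wz": 0,"fingers": 1.0},
    {"x": -4,"y": 3.2,"z": -12.8,"wx": 0,"wy": 0,"wz": 0,"fingers": 1.0},
    {"x": -7,"y": 5.5,"z": -12.8,"wx": 0,"wy": 0,"wz": 0,"fingers": 1.0},
    {"x": -10,"y": 7.9,"z": -12.8,"wx": 0,"wy": 0,"wz": 0,"fingers": 1.0},
    {"x": -13,"y": 10.3,"z": -12.8,"wx": 0,"wy": 0,"wz": 0,"fingers": 1.0},
    {"x": -16,"y": 12.7,"z": -12.8,"wx": 0,"wy": 0,"wz": 0,"fingers": 1.0}
  ]
}}

```text
time_s: 18.53
ee_pos: [491.6, 180.3, 148.7]
tcp_rot: [0.001, 0.778, 0.628, 0.0]
wrist_force: [0.6, 0.7, -1.5]
grip_width: 0.552
finger_force: 42.4
```

{"fn": "jog_arm", "kwargs": {
  "plan": [
    {"x": -3,"y": 2.4,"z": 0,"wx": 0,"wy": 0,"wz": 0,"fingers": 1.0},
    {"x": -6,"y": 4.8,"z": 0,"wx": 0,"wy": 0,"wz": 0,"fingers": 1.0},
    {"x": -9,"y": 7.1,"z": 0,"wx": 0,"wy": 0,"wz": 0,"fingers": 1.0},
    {"x": -12,"y": 9.5,"z": 0,"wx": 0,"wy": 0,"wz": 0,"fingers": 1.0},
    {"x": -14,"y": 11.1,"z": 0,"wx": 0,"wy": 0,"wz": 0,"fingers": 1.0},
    {"x": -14.7,"y": 11.6,"z": 0,"wx": 0,"wy": 0,"wz": 0,"fingers": 1.0},
    {"x": -14.7,"y": 11.6,"z": 0,"wx": 0,"wy": 0,"wz": 0,"fingers": 1.0},
    {"x": -14.7,"y": 11.6,"z": 0,"wx": 0,"wy": 0,"wz": 0,"fingers": 1.0}
  ]
}}

```text
time_s: 19.2
ee_pos: [573.0, 14.9, 148.0]
tcp_rot: [-0.001, 0.778, 0.628, 0.0]
wrist_force: [-0.1, 1.4, -1.6]
grip_width: 0.551
finger_force: 42.4
```

Run:
```python
from meas import *
go(574.4,14.2,28,1.363)
z=get_state()['ee_pos'][2]-21.6
meas('bottle',MODELS['bottle'],[574,14,0],z,('wrist','scene'))
```

```text
t 19.2 tcp [573.   14.9 148. ] yaw 1.358 wid 0.551 -> shift cm [-0.05  0.16 12.  ] turn deg [-0.1 -0.1 -0.3]
wrist bottle 0.81 [194. 203. 316. 349.] [5.72793e+02 1.12930e+01 1.65000e-01] 0.23
scene bottle 0.82 [242. 148. 259. 180.] [5.70286e+02 9.31600e+00 6.20000e-02] 0.621
```

{"fn": "jog_arm", "kwargs": {
  "plan": [
    {"x": 0.15,"y": 0.15,"z": 3,"wx": 0,"wy": 0,"wz": 0,"fingers": 1.0},
    {"x": 0.15,"y": 0.15,"z": 6,"wx": 0,"wy": 0,"wz": 0,"fingers": 1.0},
    {"x": 0.15,"y": 0.15,"z": 9,"wx": 0,"wy": 0,"wz": 0,"fingers": 1.0},
    {"x": 0.15,"y": 0.15,"z": 11,"wx": 0,"wy": 0,"wz": 0,"fingers": 1.0},
    {"x": 0.15,"y": 0.15,"z": 11.7,"wx": 0,"wy": 0,"wz": 0,"fingers": 1.0},
    {"x": 0.15,"y": 0.15,"z": 11.7,"wx": 0,"wy": 0,"wz": 0,"fingers": 1.0},
    {"x": 0.15,"y": 0.15,"z": 11.7,"wx": 0,"wy": 0,"wz": 0,"fingers": 1.0}
  ]
}}

```text
time_s: 19.98
ee_pos: [575.8, 16.1, 32.0]
tcp_rot: [0.0, 0.778, 0.629, 0.0]
wrist_force: [0.8, -0.3, -2.1]
grip_width: 0.545
finger_force: 42.4
```

Run:
```python
from meas import *
go(574.8,15.5,24.6,1.363)
print(get_state()['wrist_force'])
```

```text
t 19.98 tcp [575.8  16.1  32. ] yaw 1.359 wid 0.545 -> shift cm [-0.08 -0.09  0.74] turn deg [ 0.1 -0.  -0.2]
[ 0.83445187 -0.28165886 -2.09622396]
```

{"fn": "jog_arm", "kwargs": {
  "plan": [
    {"x": 0,"y": 0,"z": 0.4,"wx": 0,"wy": 0,"wz": 0,"fingers": 1.0},
    {"x": 0,"y": 0,"z": 0.6,"wx": 0,"wy": 0,"wz": 0,"fingers": 1.0},
    {"x": 0,"y": 0,"z": 0.7,"wx": 0,"wy": 0,"wz": 0,"fingers": 1.0},
    {"x": 0,"y": 0,"z": 0.7,"wx": 0,"wy": 0,"wz": 0,"fingers": 1.0},
    {"x": 0,"y": 0,"z": 0.7,"wx": 0,"wy": 0,"wz": 0,"fingers": 1.0}
  ]
}}

```text
time_s: 20.4
ee_pos: [575.8, 15.0, 24.7]
tcp_rot: [0.0, 0.778, 0.628, 0.0]
wrist_force: [1.0, 0.8, -0.5]
grip_width: 0.547
finger_force: 42.5
```

Run:
```python
from meas import *
go(574.8,15.5,24.6,1.363)
print(get_state()['wrist_force'])
```

```text
t 20.4 tcp [575.8  15.   24.7] yaw 1.358 wid 0.547 -> shift cm [ 0.02 -0.11  0.01] turn deg [ 0.1  0.  -0.3]
[ 1.02461144  0.75000583 -0.5054178 ]
```

{"fn": "jog_arm", "kwargs": {
  "plan": [
    {"x": 0,"y": 0,"z": 0,"wx": 0,"wy": 0,"wz": 0,"fingers": 0.0},
    {"x": 0,"y": 0,"z": 0,"wx": 0,"wy": 0,"wz": 0,"fingers": -0.5},
    {"x": 0,"y": 0,"z": 0,"wx": 0,"wy": 0,"wz": 0,"fingers": -1.0},
    {"x": 0,"y": 0,"z": 0,"wx": 0,"wy": 0,"wz": 0,"fingers": -1.0},
    {"x": 0,"y": 0,"z": 0,"wx": 0,"wy": 0,"wz": 0,"fingers": -1.0},
    {"x": 0,"y": 0,"z": -3,"wx": 0,"wy": 0,"wz": 0,"fingers": -1.0},
    {"x": 0,"y": 0,"z": -7,"wx": 0,"wy": 0,"wz": 0,"fingers": -1.0},
    {"x": 0,"y": 0,"z": -11,"wx": 0,"wy": 0,"wz": 0,"fingers": -1.0}
  ]
}}

```text
time_s: 21.07
ee_pos: [574.1, 15.4, 134.4]
tcp_rot: [-0.001, 0.778, 0.628, -0.001]
wrist_force: [2.5, -0.8, -0.5]
grip_width: 1.001
finger_force: 0.0
```

{"fn": "jog_arm", "kwargs": {
  "plan": [
    {"x": 0,"y": 0,"z": -3,"wx": 0,"wy": 0,"wz": 0,"fingers": -1.0},
    {"x": 0,"y": 0,"z": -6.5,"wx": 0,"wy": 0,"wz": 0,"fingers": -1.0},
    {"x": 0,"y": 0,"z": -6.5,"wx": 0,"wy": 0,"wz": 0,"fingers": -1.0},
    {"x": 0,"y": 0,"z": -6.5,"wx": 0,"wy": 0,"wz": 0,"fingers": -1.0}
  ]
}}

```text
time_s: 21.4
ee_pos: [576.8, 15.4, 201.5]
tcp_rot: [0.002, 0.778, 0.628, 0.002]
wrist_force: [-0.1, -0.9, -1.4]
grip_width: 0.998
finger_force: 0.0
```

Run:
```python
from meas import *
i=get_image('wrist'); save(i,'w5')
meas('bottle',MODELS['bottle'],[574,14,0],3,('wrist','top','scene'))
meas('pink_rack',RACK,[562,-350,-.12],0,('top','scene'))
go(562,-350,190,-.12)
```

```text
wrist bottle 0.87 [230. 151. 282. 208.] [5.76049e+02 1.43170e+01 2.33000e-01] 0.077
scene bottle 0.61 [244. 178. 263. 209.] [5.74116e+02 1.18750e+01 5.00000e-02] 0.222
top pink_rack 0.79 [380. 179. 410. 223.] [ 5.61805e+02 -3.49288e+02 -1.46000e-01] 0.077
scene pink_rack 0.93 [ 94. 249. 134. 304.] [ 5.61824e+02 -3.49656e+02 -9.80000e-02] 0.091
t 21.95 tcp [575.2  15.2 198.7] yaw 1.358 wid 1.0 -> shift cm [-35.98   6.41   0.87] turn deg [-0.   0.  84.7]
```

View pics/w5.png

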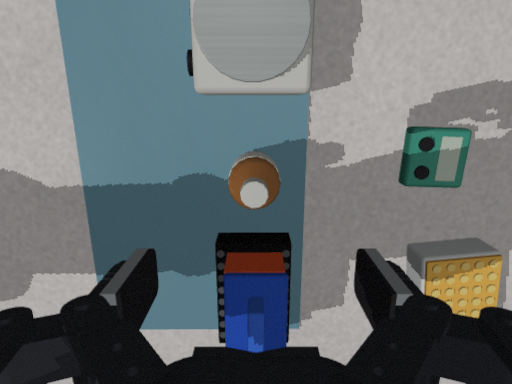

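The bottle stands upright at (254,183), midway between the stirrer and the block, and the lid sits squarely on its rack. Next is the pink rack.

{"fn": "jog_arm", "kwargs": {
  "plan": [
    {"x": -3,"y": 0.5,"z": 0,"wx": 0,"wy": 0,"wz": 7,"fingers": -1.0},
    {"x": -6,"y": 1,"z": 0,"wx": 0,"wy": 0,"wz": 14,"fingers": -1.0},
    {"x": -9,"y": 1.6,"z": 0,"wx": 0,"wy": 0,"wz": 21,"fingers": -1.0},
    {"x": -12,"y": 2.1,"z": 0,"wx": 0,"wy": 0,"wz": 28,"fingers": -1.0},
    {"x": -15,"y": 2.7,"z": 0,"wx": 0,"wy": 0,"wz": 35,"fingers": -1.0},
    {"x": -18,"y": 3.2,"z": 0,"wx": 0,"wy": 0,"wz": 42,"fingers": -1.0},
    {"x": -21,"y": 3.7,"z": 0,"wx": 0,"wy": 0,"wz": 49,"fingers": -1.0},
    {"x": -24,"y": 4.3,"z": 0,"wx": 0,"wy": 0,"wz": 56,"fingers": -1.0}
  ]
}}

```text
time_s: 22.62
ee_pos: [566.4, -230.0, 199.1]
tcp_rot: [0.0, 0.982, 0.186, -0.0]
wrist_force: [1.4, -1.0, -0.1]
grip_width: 1.002
finger_force: 0.0
```

Run:
```python
from meas import *
go(562,-350,140,-.12)
```

```text
t 22.62 tcp [ 566.4 -230.   199.1] yaw 0.375 wid 1.002 -> shift cm [-4.8  11.01  5.92] turn deg [ 0.   0.  28.3]
```

{"fn": "jog_arm", "kwargs": {
  "plan": [
    {"x": -1.2,"y": 2.7,"z": 0.5,"wx": 0,"wy": 0,"wz": 7,"fingers": -1.0},
    {"x": -2.4,"y": 5.5,"z": 1.5,"wx": 0,"wy": 0,"wz": 14,"fingers": -1.0},
    {"x": -3.6,"y": 8.2,"z": 3,"wx": 0,"wy": 0,"wz": 21,"fingers": -1.0},
    {"x": -4.8,"y": 11,"z": 4.5,"wx": 0,"wy": 0,"wz": 28,"fingers": -1.0},
    {"x": -4.8,"y": 11,"z": 5.9,"wx": 0,"wy": 0,"wz": 28,"fingers": -1.0},
    {"x": -4.8,"y": 11,"z": 5.9,"wx": 0,"wy": 0,"wz": 28,"fingers": -1.0},
    {"x": -4.8,"y": 11,"z": 5.9,"wx": 0,"wy": 0,"wz": 28,"fingers": -1.0}
  ]
}}

```text
time_s: 23.2
ee_pos: [562.8, -347.2, 139.1]
tcp_rot: [-0.001, 0.999, -0.053, -0.001]
wrist_force: [0.7, 0.2, 0.5]
grip_width: 1.001
finger_force: 0.0
```

Run:
```python
from meas import *
meas('pink_rack',RACK,[562,-350,-.12],0,('wrist','wrist'))
go(562,-350,12,-.12)
```

```text
wrist pink_rack 0.69 [222. 124. 302. 261.] [ 5.63964e+02 -3.48872e+02 -1.45000e-01] 0.029
wrist pink_rack 0.83 [221. 126. 301. 262.] [ 5.63532e+02 -3.49030e+02 -1.41000e-01] 0.04
t 23.4 tcp [ 564.4 -347.   141.7] yaw -0.105 wid 0.998 -> shift cm [-0.24  0.31 12.97] turn deg [ 0.  -0.1  0.9]
```

{"fn": "jog_arm", "kwargs": {
  "plan": [
    {"x": -0.1,"y": 0.2,"z": 2,"wx": 0,"wy": 0,"wz": 2,"fingers": -1.0},
    {"x": -0.1,"y": 0.2,"z": 5,"wx": 0,"wy": 0,"wz": 2,"fingers": -1.0},
    {"x": -0.1,"y": 0.2,"z": 8,"wx": 0,"wy": 0,"wz": 2,"fingers": -1.0},
    {"x": -0.1,"y": 0.2,"z": 11,"wx": 0,"wy": 0,"wz": 2,"fingers": -1.0},
    {"x": -0.1,"y": 0.2,"z": 12.7,"wx": 0,"wy": 0,"wz": 2,"fingers": -1.0},
    {"x": -0.1,"y": 0.2,"z": 12.7,"wx": 0,"wy": 0,"wz": 2,"fingers": -1.0},
    {"x": -0.1,"y": 0.2,"z": 12.7,"wx": 0,"wy": 0,"wz": 2,"fingers": -1.0}
  ]
}}

```text
time_s: 23.98
ee_pos: [562.1, -349.5, 13.4]
tcp_rot: [-0.0, 0.997, -0.071, -0.0]
wrist_force: [-0.3, -0.0, 0.1]
grip_width: 1.003
finger_force: 0.0
```

{"fn": "jog_arm", "kwargs": {
  "plan": [
    {"x": 0,"y": 0,"z": 0,"wx": 0,"wy": 0,"wz": 0,"fingers": 1.0},
    {"x": 0,"y": 0,"z": 0,"wx": 0,"wy": 0,"wz": 0,"fingers": 1.0},
    {"x": 0,"y": 0,"z": 0,"wx": 0,"wy": 0,"wz": 0,"fingers": 1.0},
    {"x": 0,"y": 0,"z": 0,"wx": 0,"wy": 0,"wz": 0,"fingers": 1.0},
    {"x": 0,"y": 0,"z": 0,"wx": 0,"wy": 0,"wz": 0,"fingers": 1.0},
    {"x": 0,"y": 0,"z": 0,"wx": 0,"wy": 0,"wz": 0,"fingers": 1.0},
    {"x": 0,"y": 0,"z": 0,"wx": 0,"wy": 0,"wz": 0,"fingers": 1.0}
  ],
  "squeeze": 50
}}

```text
time_s: 24.57
ee_pos: [563.7, -350.9, 15.9]
tcp_rot: [0.001, 0.997, -0.071, 0.002]
wrist_force: [-0.6, 0.9, 6.0]
grip_width: 0.649
finger_force: 56.0
```

Run:
```python
from meas import *
go(494,164,190,1.363)
```

```text
t 24.57 tcp [ 563.7 -350.9   15.9] yaw -0.143 wid 0.649 -> shift cm [-14.14 -49.96 -17.55] turn deg [  0.2  -0.1 -86.3]
```

{"fn": "jog_arm", "kwargs": {
  "plan": [
    {"x": 0,"y": 0,"z": -3,"wx": 0,"wy": 0,"wz": 0,"fingers": 1.0},
    {"x": 0,"y": 0,"z": -7,"wx": 0,"wy": 0,"wz": 0,"fingers": 1.0},
    {"x": 0,"y": 0,"z": -11,"wx": 0,"wy": 0,"wz": -3,"fingers": 1.0},
    {"x": 0,"y": 0,"z": -15,"wx": 0,"wy": 0,"wz": -8,"fingers": 1.0},
    {"x": -0.7,"y": -2.5,"z": -17.5,"wx": 0,"wy": 0,"wz": -14,"fingers": 1.0},
    {"x": -1.5,"y": -5.5,"z": -17.5,"wx": 0,"wy": 0,"wz": -20,"fingers": 1.0},
    {"x": -2.5,"y": -9,"z": -17.5,"wx": 0,"wy": 0,"wz": -26,"fingers": 1.0},
    {"x": -3.5,"y": -12.5,"z": -17.5,"wx": 0,"wy": 0,"wz": -32,"fingers": 1.0}
  ]
}}

```text
time_s: 25.23
ee_pos: [544.7, -220.8, 189.1]
tcp_rot: [0.001, 0.978, 0.208, 0.0]
wrist_force: [0.3, 1.0, -1.3]
grip_width: 0.649
finger_force: 55.0
```

Run:
```python
from meas import *
go(494,164,190,1.363)
```

```text
t 25.23 tcp [ 544.7 -220.8  189.1] yaw 0.42 wid 0.649 -> shift cm [ 11.05 -37.21  -0.15] turn deg [  0.1   0.  -54.1]
```

{"fn": "jog_arm", "kwargs": {
  "plan": [
    {"x": 1.1,"y": -3.7,"z": 0,"wx": 0,"wy": 0,"wz": -5.4,"fingers": 1.0},
    {"x": 2.2,"y": -7.4,"z": 0,"wx": 0,"wy": 0,"wz": -10.8,"fingers": 1.0},
    {"x": 3.3,"y": -11.1,"z": 0,"wx": 0,"wy": 0,"wz": -16.2,"fingers": 1.0},
    {"x": 4.4,"y": -14.8,"z": 0,"wx": 0,"wy": 0,"wz": -21.6,"fingers": 1.0},
    {"x": 5.5,"y": -18.5,"z": 0,"wx": 0,"wy": 0,"wz": -27,"fingers": 1.0},
    {"x": 6.6,"y": -22.2,"z": 0,"wx": 0,"wy": 0,"wz": -32.4,"fingers": 1.0},
    {"x": 7.7,"y": -25.9,"z": 0,"wx": 0,"wy": 0,"wz": -37.8,"fingers": 1.0},
    {"x": 8.8,"y": -29.6,"z": 0,"wx": 0,"wy": 0,"wz": -43.2,"fingers": 1.0}
  ]
}}

```text
time_s: 25.9
ee_pos: [505.2, 86.2, 188.5]
tcp_rot: [0.001, 0.833, 0.554, 0.0]
wrist_force: [-0.2, -0.1, -1.8]
grip_width: 0.641
finger_force: 55.0
```

Run:
```python
from meas import *
go(494,164,130,1.363)
```

```text
t 25.9 tcp [505.2  86.2 188.5] yaw 1.174 wid 0.641 -> shift cm [ 6.75 -4.05  5.84] turn deg [  0.1   0.1 -10.8]
```

{"fn": "jog_arm", "kwargs": {
  "plan": [
    {"x": 2.5,"y": -1.5,"z": 0,"wx": 0,"wy": 0,"wz": -5,"fingers": 1.0},
    {"x": 5,"y": -3,"z": 1,"wx": 0,"wy": 0,"wz": -10.8,"fingers": 1.0},
    {"x": 6.7,"y": -4,"z": 3,"wx": 0,"wy": 0,"wz": -10.8,"fingers": 1.0},
    {"x": 6.7,"y": -4,"z": 5,"wx": 0,"wy": 0,"wz": -10.8,"fingers": 1.0},
    {"x": 6.7,"y": -4,"z": 5.8,"wx": 0,"wy": 0,"wz": -10.8,"fingers": 1.0},
    {"x": 6.7,"y": -4,"z": 5.8,"wx": 0,"wy": 0,"wz": -10.8,"fingers": 1.0},
    {"x": 6.7,"y": -4,"z": 5.8,"wx": 0,"wy": 0,"wz": -10.8,"fingers": 1.0}
  ]
}}

```text
time_s: 26.48
ee_pos: [495.5, 160.9, 130.3]
tcp_rot: [0.0, 0.779, 0.628, -0.0]
wrist_force: [0.4, -0.1, -0.8]
grip_width: 0.64
finger_force: 54.9
```

Run:
```python
from meas import *
i=get_image('wrist'); save(i,'w6')
go(494,164,25,1.363)
meas('pink_rack',RACK,[494,164,1.363],get_state()['ee_pos'][2]-16,('wrist','scene'))
```

```text
t 26.53 tcp [496.1 161.1 130.9] yaw 1.356 wid 0.645 -> shift cm [ 0.24 -0.28 10.59] turn deg [ 0.1  0.  -0.4]
wrist pink_rack 0.66 [177. 144. 333. 353.] [496.363 159.873   1.355] 0.155
scene pink_rack 0.64 [258.  99. 305. 137.] [497.385 157.748   1.292] 0.412
```

View pics/w6.png

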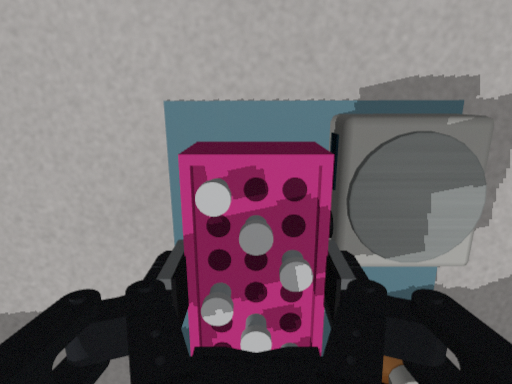

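The pink rack is held level, centred at column 256, with the stirrer's dial side at column 332 to its right. I'll lower it now.

{"fn": "jog_arm", "kwargs": {
  "plan": [
    {"x": 0.3,"y": -0.3,"z": 1,"wx": 0,"wy": 0,"wz": -0.4,"fingers": 1.0},
    {"x": 0.3,"y": -0.3,"z": 4,"wx": 0,"wy": 0,"wz": -0.4,"fingers": 1.0},
    {"x": 0.3,"y": -0.3,"z": 7,"wx": 0,"wy": 0,"wz": -0.4,"fingers": 1.0},
    {"x": 0.3,"y": -0.3,"z": 9,"wx": 0,"wy": 0,"wz": -0.4,"fingers": 1.0},
    {"x": 0.3,"y": -0.3,"z": 10.4,"wx": 0,"wy": 0,"wz": -0.4,"fingers": 1.0},
    {"x": 0.3,"y": -0.3,"z": 10.4,"wx": 0,"wy": 0,"wz": -0.4,"fingers": 1.0},
    {"x": 0.3,"y": -0.3,"z": 10.4,"wx": 0,"wy": 0,"wz": -0.4,"fingers": 1.0}
  ]
}}

```text
time_s: 27.32
ee_pos: [492.7, 165.9, 25.9]
tcp_rot: [-0.0, 0.776, 0.631, -0.0]
wrist_force: [0.7, 1.0, -0.4]
grip_width: 0.641
finger_force: 54.8
```

Run:
```python
from meas import *
go(494,164.5,19,1.363)
print(get_state()['wrist_force'])
```

```text
t 27.32 tcp [492.7 165.9  25.9] yaw 1.366 wid 0.641 -> shift cm [-0.11  0.16  0.69] turn deg [-0.1 -0.   0.2]
[ 0.66992445  1.00173403 -0.41862398]
```

{"fn": "jog_arm", "kwargs": {
  "plan": [
    {"x": -0.1,"y": 0.15,"z": 0.4,"wx": 0,"wy": 0,"wz": 0,"fingers": 1.0},
    {"x": -0.1,"y": 0.15,"z": 0.6,"wx": 0,"wy": 0,"wz": 0,"fingers": 1.0},
    {"x": -0.1,"y": 0.15,"z": 0.7,"wx": 0,"wy": 0,"wz": 0,"fingers": 1.0},
    {"x": -0.1,"y": 0.15,"z": 0.7,"wx": 0,"wy": 0,"wz": 0,"fingers": 1.0},
    {"x": -0.1,"y": 0.15,"z": 0.7,"wx": 0,"wy": 0,"wz": 0,"fingers": 1.0}
  ]
}}

```text
time_s: 27.73
ee_pos: [494.6, 164.3, 19.5]
tcp_rot: [0.0, 0.776, 0.631, 0.0]
wrist_force: [-0.1, -0.5, -1.9]
grip_width: 0.646
finger_force: 54.9
```

{"fn": "jog_arm", "kwargs": {
  "plan": [
    {"x": 0,"y": 0,"z": 0,"wx": 0,"wy": 0,"wz": 0,"fingers": -0.5},
    {"x": 0,"y": 0,"z": 0,"wx": 0,"wy": 0,"wz": 0,"fingers": -0.5},
    {"x": 0,"y": 0,"z": 0,"wx": 0,"wy": 0,"wz": 0,"fingers": -0.5},
    {"x": 0,"y": 0,"z": 0,"wx": 0,"wy": 0,"wz": 0,"fingers": -0.5},
    {"x": 0,"y": 0,"z": -2,"wx": 0,"wy": 0,"wz": 0,"fingers": -0.5},
    {"x": 0,"y": 0,"z": -6,"wx": 0,"wy": 0,"wz": 0,"fingers": -0.5},
    {"x": 0,"y": 0,"z": -10,"wx": 0,"wy": 0,"wz": 0,"fingers": -0.5},
    {"x": 0,"y": 0,"z": -14,"wx": 0,"wy": 0,"wz": 0,"fingers": -0.5}
  ]
}}

```text
time_s: 28.4
ee_pos: [493.6, 164.5, 160.5]
tcp_rot: [-0.0, 0.776, 0.631, -0.0]
wrist_force: [-0.6, -1.4, 1.1]
grip_width: 0.75
finger_force: 0.0
```

{"fn": "jog_arm", "kwargs": {
  "plan": [
    {"x": -3,"y": 2,"z": -3,"wx": 0,"wy": 0,"wz": 0,"fingers": -0.5},
    {"x": -6,"y": 4,"z": -5,"wx": 0,"wy": 0,"wz": 0,"fingers": -0.5},
    {"x": -6,"y": 4,"z": -5,"wx": 0,"wy": 0,"wz": 0,"fingers": -0.5},
    {"x": -6,"y": 4,"z": -5,"wx": 0,"wy": 0,"wz": 0,"fingers": -0.5},
    {"x": -6,"y": 4,"z": -5,"wx": 0,"wy": 0,"wz": 0,"fingers": -0.5},
    {"x": -6,"y": 4,"z": -5,"wx": 0,"wy": 0,"wz": 0,"fingers": -0.5}
  ]
}}

```text
time_s: 28.9
ee_pos: [520.0, 98.7, 208.2]
tcp_rot: [-0.001, 0.775, 0.632, -0.001]
wrist_force: [-0.2, 0.2, -0.1]
grip_width: 0.75
finger_force: 0.0
```

Run:
```python
from meas import *
i=get_image('wrist'); save(i,'w7'); s=get_image('scene'); save(s,'s7')
meas('pink_rack',RACK,[494,164,1.363],3,('wrist','top','scene'))
meas('stirrer',MODELS['station'][2:],[574.4,14.2,-.208],0,('wrist','scene'))
meas('bottle',MODELS['bottle'],[575,14,0],3,('wrist','scene'))
meas('lid',MODELS['lid'],[549,-113,1.363],73,('scene',))
cv2.imwrite('pics/s7c.png',cv2.resize(cv2.cvtColor(s['color'][60:310,60:400],cv2.COLOR_RGB2BGR),None,fx=2,fy=2))
```

```text
wrist pink_rack 0.81 [178.  55. 248. 171.] [494.942 163.313   1.366] 0.034
scene pink_rack 0.63 [258. 121. 302. 164.] [494.242 161.676   1.357] 0.053
wrist stirrer 0.68 [268.  43. 397. 173.] [ 5.72695e+02  1.54050e+01 -2.10000e-01] 0.06
scene stirrer 0.58 [273. 148. 331. 203.] [ 5.72982e+02  1.20240e+01 -2.08000e-01] 0.132
wrist bottle 0.55 [298. 215. 350. 270.] [5.74229e+02 1.60370e+01 2.58000e-01] 0.403
scene bottle 0.68 [245. 178. 261. 209.] [5.74932e+02 1.24420e+01 1.70000e-02] 0.209
scene lid 0.74 [179. 185. 224. 224.] [ 550.04  -114.462    1.36 ] 0.109
```

View pics/w7.png

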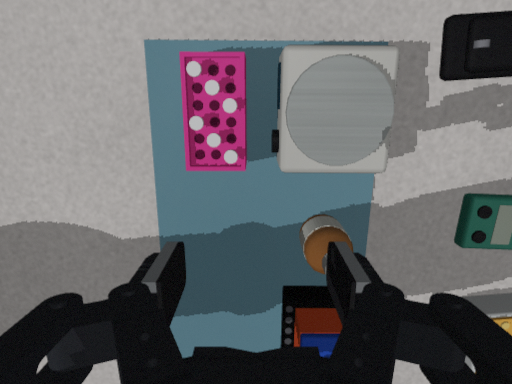

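View pics/s7c.png

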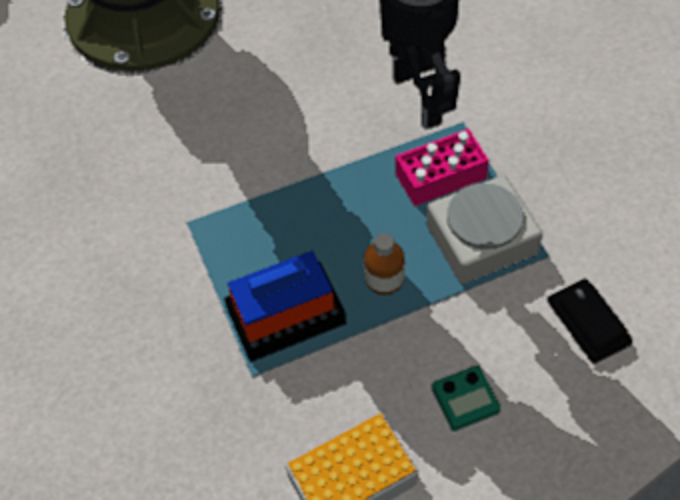

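The pink rack stands square at (214,110), in front of the dial side with about a 3 cm gap. Both views show the rack and lid stack squarely on the block and the bottle upright midway. The fitted poses agree within tolerance, so I'm handing in.

```bash
python3 -c "
from bench import hand_in
print(hand_in())"
```

```text
the job is handed in; nothing more can be done
None
```

I laid out the station and handed it in at about 29 s: in the last images all four items measured within tolerance, and the tip box, mouse and timer were left alone; the hand-in call gave no pass or fail.

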